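# Stow the baking gadgets in their insert and set the recipe tablet on its stand

## Robot

A 6-joint arm with a two-finger parallel gripper is mounted at the origin on the work surface. World frame = base frame: x ahead of the robot, y to its left, z up, the work surface at z = 0. Lengths are in m, angles in degrees, forces in N, time in s.
With the tool pointing down it reaches from about 0.375 to 0.9 m from the base axis. Payload 3.1 kg.
Tool frame: the origin (TCP) lies at the very end of the fingers, on their centre line; the grasp point (between the pads) lies 19 mm behind it; z points along the fingers, y is the line along which they close (so a half turn about z gives the same grasp; the last joint's range is limited). The gripper opens to 87 mm and grips with 3 to 60 N. Pads are 19 mm wide; open, the fingers measure 117 mm over their backs; the gripper's body (75 mm by 190 mm) begins 51 mm behind the grasp point.
Start: joints at [64.887, 30.224, 82.088, -0, 67.689, -10.227], TCP at [0.161, 0.604, 0.223] pointing down, gripper open.
Joint ranges: [-176.69, 176.69], [-43.24, 126.21], [12.49, 139.97], [-82, 262], [0, 151.66], [-163.58, 163.58]. Speed limits (degrees/s): [159.86, 159.86, 180, 180, 180, 180].

## Interface

Orientations are given as a 3x3 rotation matrix whose columns are the frame's x, y, z axes.
In Python, from rig import bot, imaging gives the robot as it stands.
- The arm moves only by the tool drive_tool, never from a script. Its argument "deltas" is text: rows parted by semicolons, each of 5 numbers parted by spaces: the finger opening in mm, from 0 to 87, then the shift along the world's x, y, z in mm, then the turn about the world's z in rad. In form: jaw dx dy dz twist; .... A call has 1 to 12 rows; each row is the pose to reach, as a shift and turn from the pose commanded when the call began; what a row does not reach only later rows make up. A row lasts 1/10 s, in which the tool goes at most 50 mm and 8.59 degrees, less where a joint would pass 70% of its speed; a pose out of reach is approached as far as the arm can. A call with a gripper value outside its range is refused whole. The fingers move at their own pace and stop on an object; the grip force is fixed at half the most. Time passes only in rows, so rows that repeat a pose let the fingers close. It gives the time, the measured TCP pose, the force, the opening and the grip force at its end, in the units of the state.
- bot.read_state(): the state, without advancing time (a new reading comes with each control period).
- imaging.capture(name): name is "scene" or "top" or "wrist"; returns the picture (400x640x3 uint8, red, green, blue); there is no depth.
- imaging.camera_model(name): a dict with "fx", "fy", "cx", "cy" (pixels), "T" (4x4, takes a point from camera to world coordinates). Camera axes: x right, y down, z forward; pixel columns grow to the right and rows downward; lengths in m; the calibration is good to about 2 mm. A picture is of the moment at which its call begins: read the wrist's pose just before it. camera_model takes no time and is no camera call; for the wrist camera it gives the pose at the moment of the call.
- bot.hand_in(): hands the job in; it is judged then, once.
The state is a dict: "time_s": time; "joint_positions": joint angles; "qvel": joint speeds; "tau": joint torques, N m; "position": TCP position; "tcp_rot": TCP orientation; "force": force on the tool from outside, world axes, zero at the start; "moment": the same for the moment, N m; "opening": opening from 0.0 (shut) to 1.0 (fully open); "grasp_force": force on a finger pad.
Only numpy, scipy, OpenCV 4.12 (cv2) and the standard library are available. Lean on these libraries where they do the work, as an engineer would, in place of code of your own. Each camera call takes 0.05 s, during which the arm holds its last target. There are 200 camera calls.

## Task

The recipe tablet has been left lying on the gadget insert: swing the stand's folding leg out fully to its stop, then lay the tablet on the stand, screen up and portrait, with its lower end at the lip and its back on the leg. Press every gadget lying about (thermometer, T-shaped peeler, scoop, timer; not all are always there) face up into its own cutout until it is fully home on the cutout's floor, and leave the other things on the worktop where they are.

Things in the scene. Friction and masses are not known exactly. Their poses are not given: they have to be found in the camera images.
- leg (a joint): The stand's folding leg, a steel fin on an upright hinge: 0 = folded along the ledge (along the stand's +y), growing as it swings, clockwise seen from above, towards the stand's +x (away from the lip); 1.571 = fully out at its stop, along +x. It stays where it is left; pushing at its foot takes about 1 N.
- leg_push (a point): On the leg's upright foot, 98 mm from the hinge axis, 45 mm above the worktop: a place to push. The foot is 10 mm thick, 14 mm long and reaches from 2 to 72 mm high; the leg's top bar slopes from there (83 mm high at the tip, 106 mm from the hinge) down to 43 mm near the hinge. When folded the leg sticks out 46 mm past the end of the ledge.
- stand_hinge (a point): Foot of the leg's hinge axis, on the worktop; the fixed stand's frame: x points from the lip up the slope, y along the ledge (120 mm long, centred on the hinge), z up. The lip lies about 33 mm before the hinge (towards -x).
- stand_rest (a point): Where the tablet's centre lies when it rests on the stand, 57 mm above the worktop and 31 mm from the hinge axis along the stand's x; axes as the stand's. The tablet then lies portrait: its long sides along the stand's x, raised by 0.42 rad (24 degrees) towards +x, its lower end against the lip (10 mm high, square to the slope), its upper part on the leg's top edge.
- tablet_mid (a point): Small recipe tablet, black, 140 x 62 x 12 mm, 0.2 kg, at first lying screen up across the insert. This point: its centre; x along its length, y across its 62 mm, z out of the screen. Either end may be the upper one.
- thermometer_mid (a point): Probe thermometer handle: plain black bar 110 (x) x 26 (y) x 24 mm (z) with a small display. This point: its grip point, half-way up (12 mm above its underside), near its centre of mass. z is up when it lies face up. May be absent. It fits its cutout either way round.
- peeler_mid (a point): T-shaped peeler, 24 mm thick: black handle 24 mm wide from x = -58 to 18 mm, steel cross head 56 mm wide (y) from x = 18 to 42 mm. This point: its grip point, half-way up (12 mm above its underside), near its centre of mass. z is up when it lies face up. May be absent.
- scoop_mid (a point): Measuring scoop, 24 mm thick: black handle 24 mm wide from x = -50 to 14 mm, then an open square steel cup 42 mm wide (y) from x = 14 to 54 mm. This point: its grip point, half-way up (12 mm above its underside), near its centre of mass. z is up when it lies face up. May be absent.
- timer_mid (a point): Square kitchen timer, black, 46 x 46 x 24 mm, round white dial on its face. This point: its grip point, half-way up (12 mm above its underside), near its centre of mass. z is up when it lies face up. May be absent. It fits its cutout in any quarter turn.
- insert: Fixed wooden insert, 148 (x) x 276 (y) x 18 mm, origin centred on its underside. Cutouts 11 mm deep in each gadget's outline, 3 mm larger at each side, 4 mm at each end, mouth chamfered 3 mm. Two sprung black ramps at the grip point pinch the gadget: laid in, it stays about 5 mm too high; 5 to 15 N straight down there pushes it to the floor (7 mm up, dark), 13 mm still proud.
- slot_thermometer (a point): Where thermometer_mid lies when that gadget is fully home, 19 mm above the worktop: the long bar cutout (-y end of the insert); gadget's x along the insert's x, either way. Axes as the insert's.
- slot_peeler (a point): Where peeler_mid lies when that gadget is fully home, 19 mm above the worktop: the T cutout; the peeler's x points along the insert's +x (head at its +x side). Axes as the insert's.
- slot_scoop (a point): Where scoop_mid lies when that gadget is fully home, 19 mm above the worktop: the paddle cutout; the scoop's x points along the insert's -x (cup at its -x side). Axes as the insert's.
- slot_timer (a point): Where timer_mid lies when that gadget is fully home, 19 mm above the worktop: the square cutout (+y end of the insert); sides parallel to the insert's. Axes as the insert's.
- spice: Bystander, to be left alone: steel spice tin, 40 mm across, 60 mm high; origin under its centre.
- eggcup: Bystander, to be left alone: white egg cup, 44 mm across, 55 mm high; origin under its centre.
There are look-alikes about, which are no part of the job. What is shaped like the part that bears tablet_mid but blue is not meant.

How it is judged:
By the outcome, as a careful person would: the job done as asked, in the order asked, and still so for the second after the job is handed in, with the robot touching nothing.
Of thermometer, peeler, scoop, timer only 3 to 4 are there at a start; the rules pass over those that are not, and their reading is None.
At some moment in a run one of thermometer, peeler, scoop, timer may be knocked a few centimetres aside while the robot is not near it.
Once in a run the grip may slacken for a moment while it holds something.
It also fails if it takes over 210 s, if anything falls off the work surface, if the arm or the gripper's body presses on something with over 40 N, if the wrist force passes 120 N, or if a joint passes its speed limit or range.

## Working session

There is one attempt and no reset: what is moved stays moved. The work goes in short steps, Python scripts to look and compute and a tool call to move; the robot and the scene stay as the last step left them, time stands still between calls to the robot, and variables do not carry over. Pictures are saved under pics/ and viewed, at most 14 in all, crops included, and the job is handed in when it is done.

Besides the shell and the picture viewer there is one more tool, called as a command line: name --argument value ..., lists and objects as JSON in quotes. drive_tool: Moves the arm, as the interface text tells. Its arguments: {"type":"object","properties":{"deltas":{"type":"string"}},"required":["deltas"]}

```bash
mkdir -p pics; cat > h.py <<'E'
import numpy as np, cv2
from rig import bot, imaging
def snap(n,f):
    m=imaging.camera_model(n); im=imaging.capture(n); cv2.imwrite('pics/'+f+'.png',im[:,:,::-1]); np.savez('pics/'+f+'.npz',im=im,**m); return im,m
def load(f):
    d=np.load('pics/'+f+'.npz'); return d['im'],{k:d[k] for k in d if k!='im'}
def w(m,u,v,z):
    T=np.array(m['T']); d=T[:3,:3]@np.array([(u-m['cx'])/m['fx'],(v-m['cy'])/m['fy'],1]); o=T[:3,3]
    return o+d*(z-o[2])/d[2]
def px(m,p):
    T=np.array(m['T']); c=T[:3,:3].T@(np.array(p)-T[:3,3]); return c[0]/c[2]*m['fx']+m['cx'],c[1]/c[2]*m['fy']+m['cy']
E
python3 - <<'E'
from h import *
for n in('top','scene'):
    im,m=snap(n,n+'0'); print(n,m['fx'],m['cx'],np.round(m['T'],3).tolist())
    cv2.imwrite('pics/%s0b.png'%n,cv2.resize(im[:,:,::-1],(800,500),interpolation=cv2.INTER_CUBIC))
E
```

```text
top 400.2086904778022 318.96196010426524 [[-0.017, -0.981, 0.193, 0.278], [-1.0, 0.015, -0.016, 0.037], [0.013, -0.193, -0.981, 1.074], [0.0, 0.0, 0.0, 1.0]]
scene 444.5692209854039 308.11458377214234 [[-0.542, 0.675, -0.5, 1.132], [0.84, 0.43, -0.33, 0.436], [-0.008, -0.599, -0.8, 1.056], [0.0, 0.0, 0.0, 1.0]]
```

View pics/top0b.png

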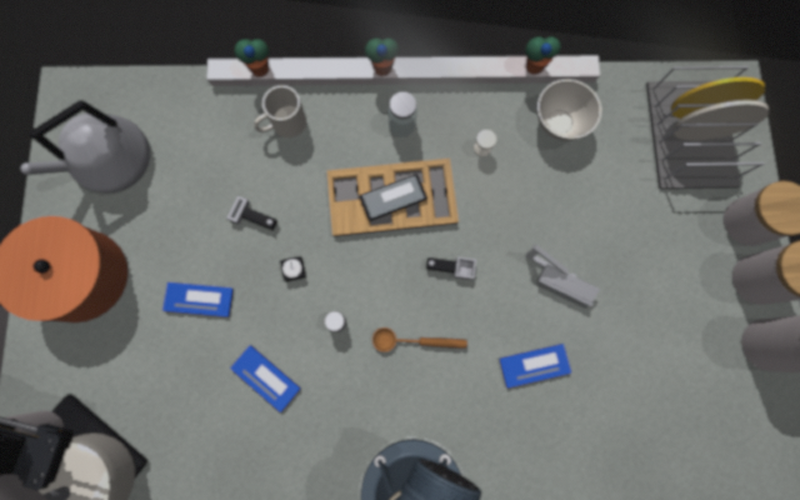

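View pics/scene0b.png

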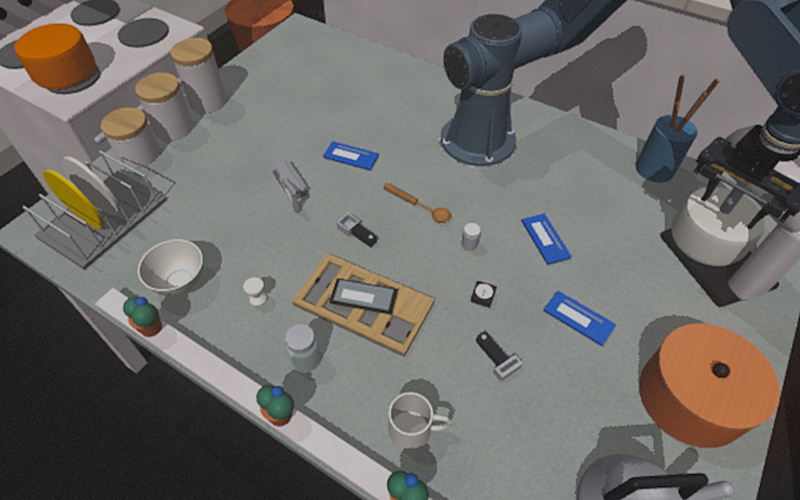

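The top view (in 800-wide pixels) shows the insert at (392,198) with the tablet across it. The peeler is at (253,215), the timer at (292,268), the scoop at (452,267), the stand at (565,278), and there is no thermometer. Next I measure these.

```bash
python3 - <<'E'
from h import *
im,m=load('top0')
c=im[120:260,170:490]; cv2.imwrite('pics/z1.png',cv2.resize(c[:,:,::-1],(800,350),interpolation=cv2.INTER_CUBIC))
hsv=cv2.cvtColor(im,cv2.COLOR_RGB2HSV)
def box(mask,roi,z,name):
    k=np.zeros_like(mask);x0,y0,x1,y1=roi;k[y0:y1,x0:x1]=mask[y0:y1,x0:x1]
    cs,_=cv2.findContours(k,cv2.RETR_EXTERNAL,cv2.CHAIN_APPROX_NONE);c=max(cs,key=cv2.contourArea)
    P=np.array([w(m,*q[0],z)[:2]*1000 for q in c],np.float32)
    r=cv2.minAreaRect(P);print(name,np.round(r[0]),np.round(r[1]),round(r[2],1))
wood=cv2.inRange(hsv,(8,80,60),(25,255,255)); dark=(im.max(2)<60).astype(np.uint8)*255
box(wood,(255,120,375,195),.018,'insert')
box(dark,(180,155,225,190),.024,'peeler handle');box(dark,(220,200,250,228),.024,'timer');box(dark,(335,200,385,228),.024,'scoop handle')
box(dark,(285,135,345,178),.030,'tablet')
for n,u,v,z in[('spice',335/1.25,321/1.25,.06),('jar',403/1.25,105/1.25,.1),('egg',486/1.25,139/1.25,.055)]:print(n,w(m,u,v,z))
E
```

```text
insert [614.  33.] [151. 273.] 5.4
peeler handle [565. 320.] [77. 25.] 67.1
timer [436. 239.] [15. 42.] 23.0
scoop handle [456. -70.] [57. 24.] 80.9
tablet [565.  57.] [ 8. 50.] 15.3
spice [0.33986558 0.15012211 0.06      ]
jar [0.78698196 0.00580652 0.1       ]
egg [ 0.7284388  -0.17497426  0.055     ]
```

View pics/z1.png

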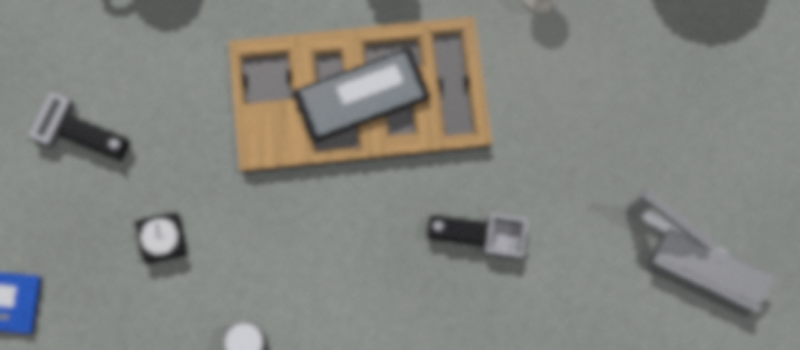

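drive_tool --deltas "87 0 0 50 0; 87 20 -20 100 0; 87 50 -60 130 0; 87 80 -100 130 0; 87 110 -140 130 0; 87 140 -180 130 0; 87 170 -220 130 0; 87 200 -260 130 0; 87 230 -300 130 0; 87 250 -330 130 0; 87 280 -370 130 0; 87 280 -370 130 0"

```text
time_s: 1.3
position: [0.4441, 0.2293, 0.3522]
tcp_rot: [[-0.964, 0.264, 0.002], [0.264, 0.964, -0.002], [-0.002, -0.002, -1.0]]
force: [-0.2, 0.1, 0.1]
opening: 0.995
grasp_force: 0.0
```

```bash
python3 - <<'E'
from h import *
im,m=snap('wrist','w1'); s=bot.read_state(); print(s['position'],s['tcp_rot'],m['fx'],np.round(m['T'],3).tolist())
_,t=load('top0'); print('hinge',w(t,455,226,.045),'wrist ctr',w(m,320,200,0))
E
```

```text
[0.44200794 0.23160879 0.3520247 ] [[-9.64912075e-01  2.62571753e-01 -8.72540025e-04]
 [ 2.62572122e-01  9.64912310e-01 -3.37452986e-04]
 [ 7.53318990e-04 -5.54717147e-04 -9.99999562e-01]] 341.5215859305225 [[0.264, 0.934, 0.242, 0.379], [0.965, -0.255, -0.068, 0.248], [-0.002, 0.251, -0.968, 0.515], [0.0, 0.0, 0.0, 1.0]]
hinge [ 0.41225505 -0.33338847  0.045     ] wrist ctr [0.51152487 0.2189331  0.        ]
```

View pics/w1.png

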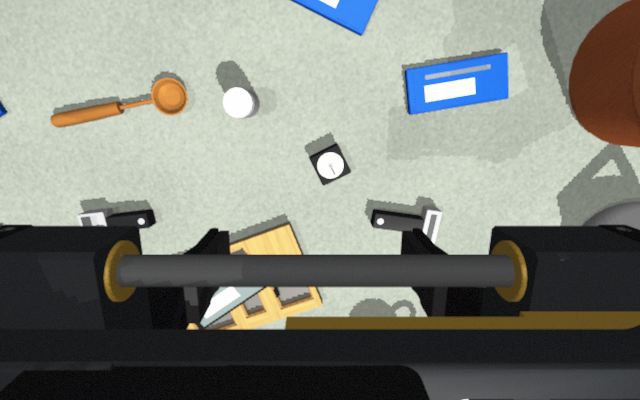

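drive_tool --deltas "0 0 -50 0 0; 0 0 -100 0 0; 0 0 -150 0 0; 0 0 -200 0 0; 0 0 -250 0 0; 0 0 -300 0 0; 0 0 -350 0 0; 0 0 -400 0 0; 0 0 -450 0 0; 0 0 -500 0 0; 0 0 -550 0 0; 0 0 -560 -30 0"

```text
time_s: 2.55
position: [0.4432, -0.3321, 0.3255]
tcp_rot: [[-0.966, 0.259, 0.007], [0.259, 0.966, -0.01], [-0.009, -0.007, -1.0]]
force: [0.8, -0.8, -0.6]
opening: 0.025
grasp_force: 0.0
```

drive_tool --deltas "0 0 0 0 0; 0 0 0 0 0; 0 0 0 0 0"

```text
time_s: 2.85
position: [0.4412, -0.3242, 0.3236]
tcp_rot: [[-0.967, 0.255, 0.001], [0.255, 0.967, -0.0], [-0.001, 0.0, -1.0]]
force: [-0.1, 0.7, 0.5]
opening: 0.008
grasp_force: 0.0
```

```bash
python3 - <<'E'
from h import *
im,m=snap('wrist','w2'); s=bot.read_state(); print(s['time_s'],s['position'],np.round(s['tcp_rot'],3).tolist())
cv2.imwrite('pics/w2z.png',cv2.resize(im[0:240,120:520,::-1],(800,480),interpolation=cv2.INTER_CUBIC))
E
```

```text
2.9 [ 0.44133261 -0.32445739  0.32387554] [[-0.967, 0.255, 0.001], [0.255, 0.967, -0.001], [-0.002, -0.001, -1.0]]
```

View pics/w2z.png

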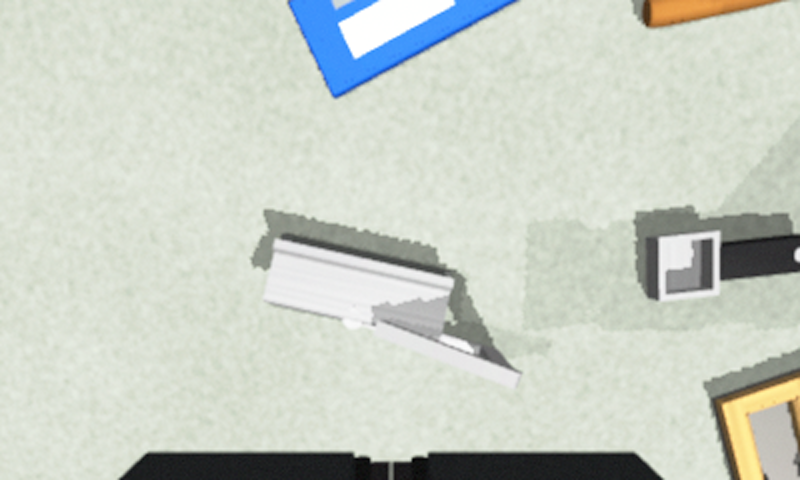

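```bash
python3 - <<'E'
from h import *
im,m=load('w2')
f=lambda a,b,z:(w(m,a/2+120,b/2,z)*1000).round(1)
for z in(.043,.05):print('knob',f(352,318,z))
print('tip',f(520,376,.083))
for z in(.02,.03):print('lip ends',f(275,237,z),f(453,280,z))
for z in(.03,.04,.05):print('back ends',f(265,300,z),f(443,335,z))
E
```

```text
knob [ 428.7 -345.9   43. ]
knob [ 427.9 -345.3   50. ]
tip [ 483.8 -253.4   83. ]
lip ends [ 366.3 -383.    20. ] [ 424. -275.   20.]
lip ends [ 366.6 -381.4   30. ] [ 422.9 -275.7   30. ]
back ends [ 403.9 -399.9   30. ] [ 456.9 -290.7   30. ]
back ends [ 403.3 -397.8   40. ] [ 455.2 -291.1   40. ]
back ends [ 402.7 -395.8   50. ] [ 453.4 -291.4   50. ]
```

The wrist view gives the stand hinge at about (426,-345) mm, with its x axis at yaw of about -27.5°. The leg tip is at (484,-253) mm, 108 mm from the hinge, which fits. The leg is nearly folded, at about 5°. I'll swing it out with the closed fingers.

drive_tool --deltas "0 3 45 -40 0; 0 3 85 -80 0; 0 3 85 -130 0; 0 3 85 -180 0; 0 3 85 -230 0; 0 3 85 -260 0; 0 3 85 -280 0; 0 3 85 -288 0; 0 3 85 -288 0; 0 3 85 -288 0; 0 3 85 -288 0"

```text
time_s: 4.0
position: [0.4447, -0.2417, 0.0362]
tcp_rot: [[-0.967, 0.257, 0.003], [0.257, 0.967, -0.002], [-0.003, -0.002, -1.0]]
force: [0.1, -1.2, -0.8]
opening: 0.007
grasp_force: 0.0
```

drive_tool --deltas "0 10 -6 0 0; 0 20 -12 0 0; 0 31 -18 0 0; 0 38 -23 0 0; 0 45 -28 0 0; 0 51 -34 0 0; 0 57 -40 0 0; 0 62 -47 0 0; 0 67 -55 0 0; 0 71 -62 0 0; 0 75 -70 0 0; 0 77 -78 0 0"

```text
time_s: 5.2
position: [0.5209, -0.3197, 0.0346]
tcp_rot: [[-0.966, 0.257, 0.0], [0.257, 0.966, -0.0], [-0.0, -0.0, -1.0]]
force: [0.5, 0.7, 0.3]
opening: 0.006
grasp_force: 0.3
```

drive_tool --deltas "0 1 -5 0 0; 0 2 -9 0 0; 0 3 -17 0 0; 0 4 -25 0 0; 0 3 -34 0 0; 0 2 -43 0 0; 0 1 -47 0 0; 0 0 -51 0 0; 0 0 -51 0 0"

```text
time_s: 6.1
position: [0.5204, -0.3708, 0.0346]
tcp_rot: [[-0.966, 0.257, 0.0], [0.257, 0.966, -0.001], [-0.001, -0.001, -1.0]]
force: [-0.4, 0.4, -0.2]
opening: 0.008
grasp_force: 0.0
```

drive_tool --deltas "0 -1 -2 0 0; 0 -2 -4 0 0; 0 -2 -4 0 0"

```text
time_s: 6.4
position: [0.5196, -0.3721, 0.0346]
tcp_rot: [[-0.966, 0.258, 0.002], [0.258, 0.966, 0.003], [-0.001, 0.003, -1.0]]
force: [4.5, 5.6, -0.3]
opening: 0.004
grasp_force: 3.0
```

drive_tool --deltas "0 -1 -2 0 0; 0 -2 -4 0 0; 0 -2 -4 0 0"

```text
time_s: 6.7
position: [0.5194, -0.3724, 0.0345]
tcp_rot: [[-0.966, 0.259, 0.004], [0.259, 0.966, 0.008], [-0.002, 0.009, -1.0]]
force: [10.3, 13.3, 1.9]
opening: 0.003
grasp_force: 8.2
```

```bash
python3 - <<'E'
from h import *
im,m=snap('top','t2'); cv2.imwrite('pics/t2z.png',cv2.resize(im[170:270,400:520,::-1],(720,600),interpolation=cv2.INTER_CUBIC))
E
```

```text
(no output)
```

View pics/t2z.png

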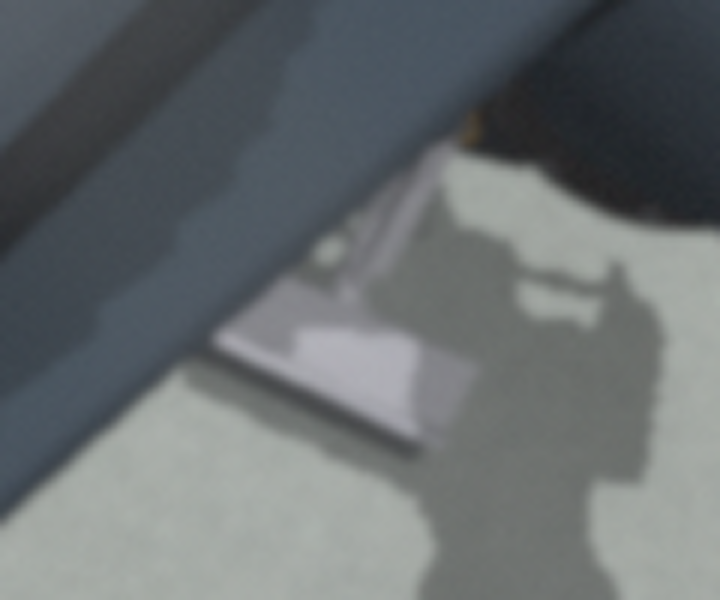

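The leg is out, square to the ledge, and holds firm with about 17 N on the stop. I back off and look from above.

drive_tool --deltas "0 12 24 0 0; 0 12 24 50 0; 0 12 24 100 0; 0 12 24 150 0; 0 12 24 200 0; 0 0 30 250 0; 0 0 30 290 0; 0 0 30 290 0; 0 0 30 290 0; 0 0 30 290 0"

```text
time_s: 7.75
position: [0.5158, -0.3473, 0.323]
tcp_rot: [[-0.966, 0.257, -0.002], [0.257, 0.966, 0.002], [0.003, 0.001, -1.0]]
force: [-0.2, 0.6, -0.0]
opening: 0.008
grasp_force: 0.0
```

```bash
python3 - <<'E'
from h import *
im,m=snap('wrist','w3'); s=bot.read_state(); print(s['time_s'],s['position'],s['joint_positions'])
cv2.imwrite('pics/w3z.png',cv2.resize(im[0:240,120:520,::-1],(800,480),interpolation=cv2.INTER_CUBIC))
E
```

```text
7.8 [ 0.51570401 -0.34721957  0.32245611] [-4.42336502e+01  2.48201927e+01  7.51150181e+01 -6.71074008e-03
  8.02988088e+01 -1.19351579e+02]
```

View pics/w3z.png

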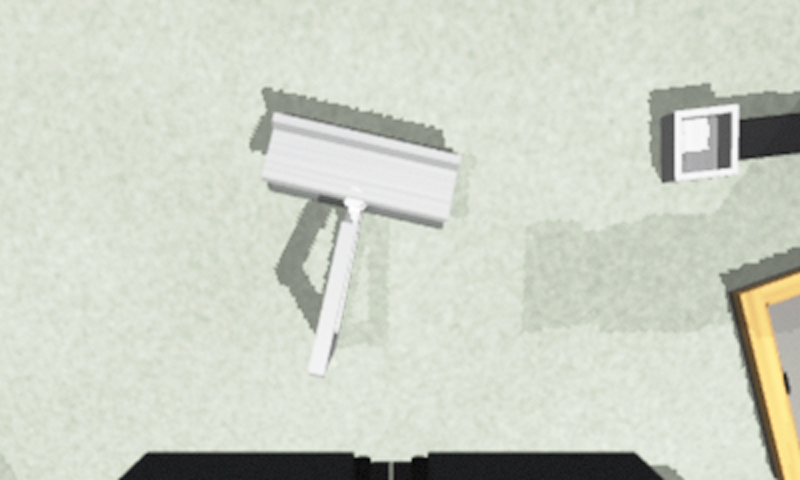

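The leg stands square to the ledge, with its tip at (317,375), the hinge at (354,205) and the lip from (276,114) to (460,154) in the zoom.

```bash
python3 - <<'E'
from h import *
im,m=load('w3')
f=lambda a,b,z:(w(m,a/2+120,b/2,z)*1000)[:2]
t=f(317,375,.083);h=f(354,203,.045);l1,l2=f(276,114,.02),f(460,154,.02);b1,b2=f(264,183,.03),f(443,225,.03)
ang=lambda d:np.degrees(np.arctan2(d[1],d[0])).round(1)
print(t,h,l1,l2,b1,b2,'leg',ang(t-h),np.linalg.norm(t-h),'lip',ang(l2-l1)-90,'back',ang(b2-b1)-90,'lipmid',(l1+l2)/2)
a=np.radians((ang(t-h)+ang(l2-l1)-90)/2);x=np.array([np.cos(a),np.sin(a)]);print(np.degrees(a),'hinge from tip',t-106*x,'from lip',(l1+l2)/2+33*x)
E
```

```text
[ 525.45912683 -394.50910318] [ 433.32486132 -347.53845499] [ 367.01279617 -381.90803656] [ 420.51248482 -274.15008432] [ 406.15754799 -400.36417498] [ 460.69737136 -296.0881099 ] leg -27.0 103.4164622952943 lip -26.4 back -27.6 lipmid [ 393.7626405  -328.02906044]
-26.7 hinge from tip [ 430.76175967 -346.88128933] from lip [ 423.24389631 -342.8565874 ]
```

drive_tool --deltas "87 15 35 0 -0.14; 87 30 70 0 -0.28; 87 45 105 0 -0.42; 87 60 140 0 -0.56; 87 75 175 0 -0.7; 87 90 210 0 -0.84; 87 105 250 0 -0.94; 87 120 300 0 -0.94; 87 130 340 0 -0.94; 87 140 380 0 -0.94; 87 144 397 0 -0.94; 87 144 397 0 -0.94"

```text
time_s: 9.0
position: [0.6601, 0.0513, 0.3225]
tcp_rot: [[-0.366, 0.931, -0.003], [0.931, 0.366, 0.0], [0.001, -0.003, -1.0]]
force: [0.7, -0.6, 0.1]
opening: 0.972
grasp_force: 0.0
```

drive_tool --deltas "87 0 0 0 0; 87 0 0 0 0; 87 0 0 0 0"

```text
time_s: 9.3
position: [0.6603, 0.047, 0.3245]
tcp_rot: [[-0.36, 0.933, -0.0], [0.933, 0.36, -0.0], [-0.0, -0.0, -1.0]]
force: [0.0, 0.1, 1.1]
opening: 1.0
grasp_force: 0.0
```

```bash
python3 - <<'E'
from h import *
im,m=snap('wrist','w4'); s=bot.read_state(); print(s['time_s'],s['position'],s['tcp_rot'][0][1],s['tcp_rot'][1][1],np.round(m['T'],3).tolist())
cv2.imwrite('pics/w4z.png',cv2.resize(im[0:240,120:520,::-1],(800,480),interpolation=cv2.INTER_CUBIC))
E
```

```text
9.35 [0.66040017 0.04716203 0.32459793] 0.9328169632159633 0.36035045325348436 [[0.933, 0.349, 0.09, 0.637], [0.361, -0.903, -0.232, 0.11], [0.0, 0.249, -0.969, 0.488], [0.0, 0.0, 0.0, 1.0]]
```

View pics/w4z.png

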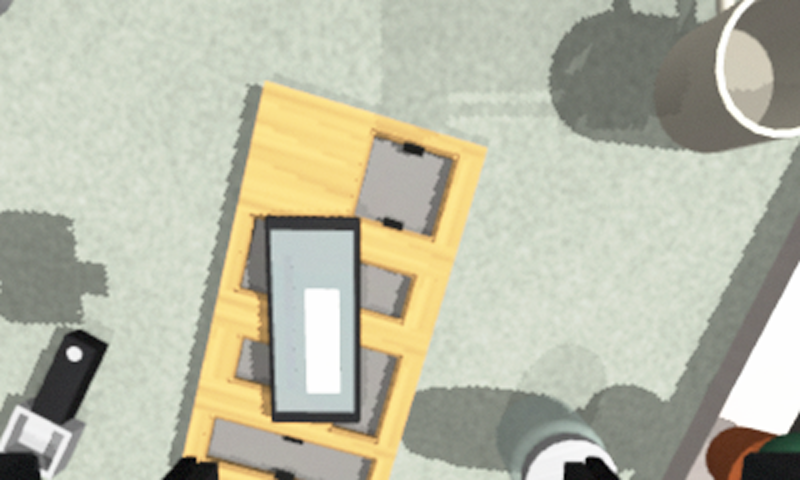

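```bash
python3 - <<'E'
from h import *
im,m=load('w4')
f=lambda a,b,z:(w(m,a/2+120,b/2,z)*1000)[:2]
c=[f(*q,.030) for q in[(268,217),(359,219),(360,420),(273,422)]]
print(np.round(c),'ctr',np.mean(c,0),[np.linalg.norm(c[i]-c[(i+1)%4]).round(1) for i in range(4)])
d=(c[0]+c[1]-c[2]-c[3]);print('axis',np.degrees(np.arctan2(d[1],d[0])))
print('insert +y corners',f(264,83,.018),f(487,148,.018))
E
```

```text
[[562.  85.]
 [617. 105.]
 [665. -21.]
 [609. -45.]] ctr [613.257413    31.08269374] [np.float64(59.0), np.float64(135.7), np.float64(60.8), np.float64(138.4)]
axis 110.40606105569805
insert +y corners [531.07509925 161.70297975] [678.46116926 176.93290379]
```

drive_tool --deltas "87 -25 -8 -40 0; 87 -47 -16 -80 -0.01; 87 -47 -16 -130 -0.01; 87 -47 -16 -180 -0.01; 87 -47 -16 -230 -0.01; 87 -47 -16 -270 -0.01; 87 -47 -16 -290 -0.01; 87 -47 -16 -302 -0.01; 87 -47 -16 -303 -0.01; 87 -47 -16 -303 -0.01"

```text
time_s: 10.35
position: [0.6145, 0.0325, 0.0225]
tcp_rot: [[-0.353, 0.936, 0.002], [0.936, 0.353, -0.0], [-0.001, 0.002, -1.0]]
force: [0.4, -0.1, -0.1]
opening: 0.997
grasp_force: 0.0
```

drive_tool --deltas "55 0 0 0 0; 55 0 0 0 0; 55 0 0 0 0; 55 0 0 0 0; 55 0 0 0 0; 55 0 0 0 0; 55 0 0 0 0; 55 0 0 0 0"

```text
time_s: 11.15
position: [0.613, 0.033, 0.0221]
tcp_rot: [[-0.354, 0.935, -0.001], [0.935, 0.354, -0.0], [0.0, -0.001, -1.0]]
force: [-2.8, -1.2, 7.0]
opening: 0.707
grasp_force: 30.0
```

drive_tool --deltas "55 0 0 30 0; 55 0 0 80 0; 55 -10 -25 130 0; 55 -25 -60 150 0; 55 -40 -100 150 0.1; 55 -55 -140 150 0.2; 55 -70 -180 150 0.3; 55 -90 -220 150 0.4; 55 -105 -260 150 0.5; 55 -120 -300 150 0.6; 55 -135 -340 150 0.7; 55 -150 -375 150 0.738"

```text
time_s: 12.35
position: [0.4629, -0.344, 0.171]
tcp_rot: [[-0.892, 0.453, 0.001], [0.453, 0.892, -0.0], [-0.001, -0.0, -1.0]]
force: [1.2, -0.8, -1.6]
opening: 0.706
grasp_force: 30.0
```

drive_tool --deltas "55 -4 -10 0 0; 55 -7 -17 0 0; 55 -7 -17 0 0; 55 -7 -17 0 0; 55 -7 -17 0 0"

```text
time_s: 12.85
position: [0.457, -0.3574, 0.1714]
tcp_rot: [[-0.892, 0.453, -0.0], [0.453, 0.892, 0.001], [0.001, 0.001, -1.0]]
force: [0.0, -0.4, -1.4]
opening: 0.708
grasp_force: 30.0
```

```bash
python3 - <<'E'
from h import *
for n in('scene','wrist'):
    im,m=snap(n,n[0]+'5')
im,_=load('s5');a=cv2.resize(im[60:260,120:420,::-1],(750,500),interpolation=cv2.INTER_CUBIC)
cv2.imwrite('pics/s5z.png',a)
E
```

```text
(no output)
```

View pics/s5z.png

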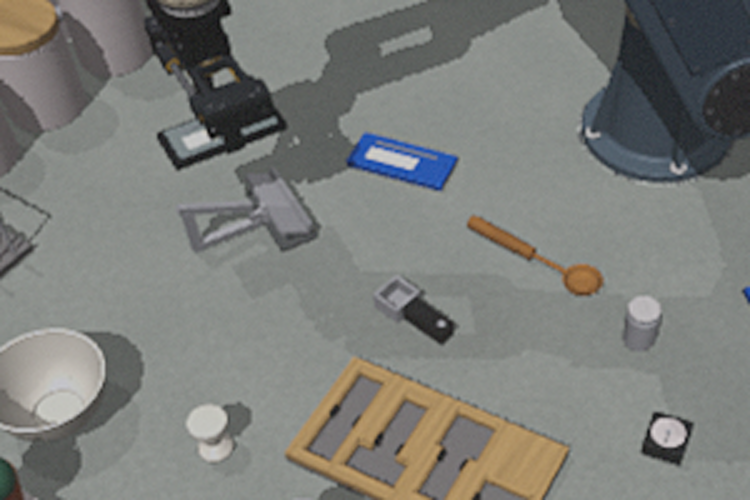

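drive_tool --deltas "55 1 -3 -30 0; 55 1 -3 -60 0; 55 1 -3 -76 0; 55 1 -3 -80 0; 55 1 -3 -83 0; 55 1 -3 -86 0; 55 1 -3 -89 0; 55 1 -3 -92 0; 55 1 -3 -92 0"

```text
time_s: 13.85
position: [0.458, -0.3624, 0.0801]
tcp_rot: [[-0.891, 0.455, 0.001], [0.455, 0.891, -0.001], [-0.002, -0.001, -1.0]]
force: [0.6, 0.8, 1.3]
opening: 0.707
grasp_force: 30.0
```

drive_tool --deltas "55 0 0 -3 0; 55 0 0 -6 0; 55 0 0 -9 0; 55 0 0 -12 0; 55 0 0 -15 0; 55 0 0 -15 0"

```text
time_s: 14.45
position: [0.4574, -0.362, 0.0641]
tcp_rot: [[-0.891, 0.455, -0.0], [0.455, 0.891, 0.0], [0.0, 0.0, -1.0]]
force: [-0.9, -0.1, 0.0]
opening: 0.704
grasp_force: 30.0
```

```bash
python3 - <<'E'
from h import *
im,m=snap('scene','s6');cv2.imwrite('pics/s6z.png',cv2.resize(im[60:180,140:290,::-1],(750,600),interpolation=cv2.INTER_CUBIC))
E
```

```text
(no output)
```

View pics/s6z.png

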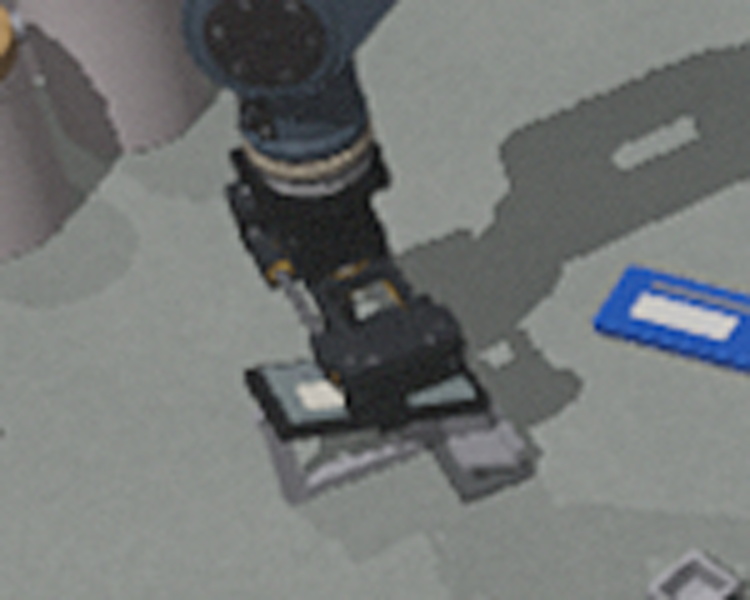

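The tablet is tilting on the leg as intended, so I keep lowering.

drive_tool --deltas "55 0 0 -2 0; 55 0 0 -4 0; 55 0 0 -6 0; 55 0 0 -8 0; 55 0 0 -8 0"

```text
time_s: 15.0
position: [0.4574, -0.3619, 0.0563]
tcp_rot: [[-0.891, 0.454, -0.0], [0.454, 0.891, 0.0], [0.0, 0.0, -1.0]]
force: [0.0, -1.0, 1.4]
opening: 0.706
grasp_force: 30.0
```

drive_tool --deltas "55 0 0 -1 0; 55 0 0 -2 0; 55 0 0 -2 0"

```text
time_s: 15.3
position: [0.4575, -0.362, 0.0558]
tcp_rot: [[-0.891, 0.454, 0.0], [0.454, 0.891, -0.0], [-0.0, -0.0, -1.0]]
force: [-1.2, 0.2, 9.3]
opening: 0.705
grasp_force: 30.0
```

drive_tool --deltas "55 0 0 1 0; 55 -1 0.5 0.5 0; 55 -2 1 0 0; 55 -3 1.5 -0.5 0; 55 -3 1.5 -0.5 0; 55 -3 1.5 -0.5 0"

```text
time_s: 15.9
position: [0.4552, -0.3613, 0.0548]
tcp_rot: [[-0.891, 0.455, 0.002], [0.455, 0.891, -0.002], [-0.002, -0.001, -1.0]]
force: [0.2, -0.3, 6.3]
opening: 0.709
grasp_force: 30.0
```

drive_tool --deltas "55 -1 0.5 -0.5 0; 55 -2 1 -1 0; 55 -2 1 -1 0; 55 -2 1 -1 0"

```text
time_s: 16.3
position: [0.4539, -0.3608, 0.0542]
tcp_rot: [[-0.891, 0.455, 0.003], [0.455, 0.891, -0.003], [-0.004, -0.001, -1.0]]
force: [1.3, -0.2, 7.1]
opening: 0.704
grasp_force: 30.0
```

drive_tool --deltas "55 -1 0.5 -0.2 0; 55 -2 1 -0.5 0; 55 -2 1 -0.5 0; 55 -2 1 -0.5 0"

```text
time_s: 16.7
position: [0.4538, -0.3609, 0.0541]
tcp_rot: [[-0.89, 0.456, 0.007], [0.456, 0.89, -0.006], [-0.009, -0.002, -1.0]]
force: [5.3, -1.0, 7.0]
opening: 0.708
grasp_force: 30.0
```

drive_tool --deltas "55 -1 0.5 -0.2 0; 55 -2 1 -0.5 0; 55 -2 1 -0.5 0; 55 -2 1 -0.5 0"

```text
time_s: 17.1
position: [0.4537, -0.3609, 0.0541]
tcp_rot: [[-0.89, 0.457, 0.011], [0.457, 0.89, -0.008], [-0.014, -0.002, -1.0]]
force: [8.7, -0.3, 6.7]
opening: 0.708
grasp_force: 30.0
```

It is at the lip, since the horizontal force climbs with no motion. I release and look.

drive_tool --deltas "55 2 -1 1 0; 55 4 -2 1.5 0; 55 4 -2 1.5 0; 87 4 -2 1.5 0; 87 4 -2 1.5 0; 87 4 -2 1.5 0; 87 4 -2 1.5 0; 87 4 -2 1.5 0; 87 4 -2 10 0; 87 4 -2 30 0; 87 4 -2 70 0; 87 4 -2 110 0"

```text
time_s: 18.3
position: [0.452, -0.3589, 0.1631]
tcp_rot: [[-0.891, 0.455, -0.001], [0.455, 0.891, 0.002], [0.002, 0.001, -1.0]]
force: [0.6, -1.1, 0.2]
opening: 0.997
grasp_force: 0.0
```

drive_tool --deltas "87 15 0 50 0; 87 40 20 100 0; 87 60 40 150 0; 87 60 40 160 0; 87 60 40 160 0; 87 60 40 160 0"

```text
time_s: 18.9
position: [0.5123, -0.3191, 0.3226]
tcp_rot: [[-0.891, 0.454, 0.0], [0.454, 0.891, -0.001], [-0.001, -0.001, -1.0]]
force: [0.0, 1.0, -0.9]
opening: 1.002
grasp_force: 0.0
```

```bash
python3 - <<'E'
from h import *
im,m=snap('wrist','w7');i2,_=snap('scene','s7')
a=cv2.resize(im[0:230,200:500,::-1],(391,300),interpolation=cv2.INTER_CUBIC)
b=cv2.resize(i2[60:180,140:290,::-1],(375,300),interpolation=cv2.INTER_CUBIC)
cv2.imwrite('pics/m7.png',np.hstack([a,b]))
E
```

```text
(no output)
```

View pics/m7.png

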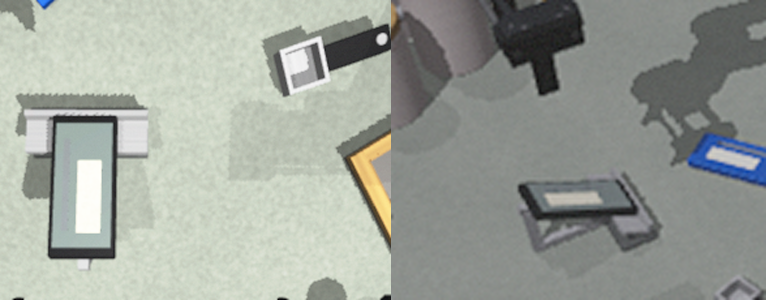

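The tablet rests squared on the stand, lower end at the lip and back on the leg. Next is an overview of the gadgets and insert.

drive_tool --deltas "87 20 40 20 0.1; 87 40 80 40 0.2; 87 60 120 60 0.3; 87 80 160 80 0.4; 87 100 200 100 0.5; 87 120 240 100 0.576; 87 140 275 100 0.576; 87 160 310 100 0.576; 87 180 345 100 0.576; 87 188 359 100 0.576; 87 188 359 100 0.576; 87 188 359 100 0.576"

```text
time_s: 20.2
position: [0.6999, 0.0382, 0.4205]
tcp_rot: [[-0.995, -0.103, -0.003], [-0.103, 0.995, -0.001], [0.003, -0.001, -1.0]]
force: [-0.4, -0.6, 0.7]
opening: 0.994
grasp_force: 0.0
```

drive_tool --deltas "87 0 0 0 0; 87 0 0 0 0; 87 0 0 0 0"

```text
time_s: 20.5
position: [0.7002, 0.0381, 0.4225]
tcp_rot: [[-0.995, -0.102, 0.0], [-0.102, 0.995, -0.0], [-0.0, -0.0, -1.0]]
force: [-0.7, 0.3, 0.0]
opening: 0.998
grasp_force: 0.0
```

```bash
python3 - <<'E'
from h import *
im,m=snap('wrist','w8');s=bot.read_state();print(s['position'],np.round(s['tcp_rot'],3)[:,1])
cv2.imwrite('pics/w8z.png',cv2.resize(im[0:240,:,::-1],(800,300),interpolation=cv2.INTER_CUBIC))
E
```

```text
[0.70024468 0.03841986 0.42248991] [-0.103  0.995 -0.   ]
```

View pics/w8z.png

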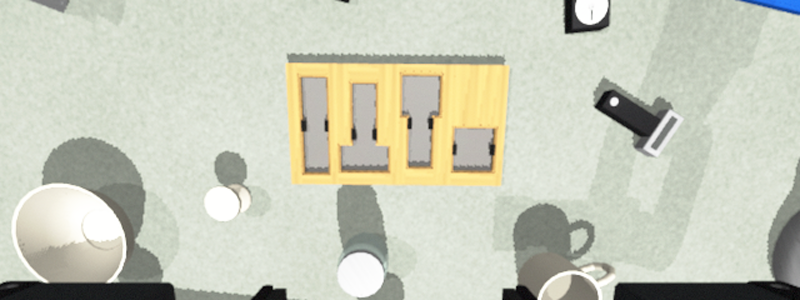

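The insert is clear, with its cutouts (left to right: bar, T, paddle, square) each showing its two black ramps. The peeler is at (640,120), the timer at (588,12) and the scoop is out of view.

```bash
cat >> h.py <<'E'
def rect(mask,roi,m,z):
    k=np.zeros_like(mask);x0,y0,x1,y1=roi;k[y0:y1,x0:x1]=mask[y0:y1,x0:x1]
    cs,_=cv2.findContours(k,cv2.RETR_EXTERNAL,cv2.CHAIN_APPROX_NONE);c=max(cs,key=cv2.contourArea)
    P=np.array([w(m,*q[0],z)[:2]*1000 for q in c],np.float32);r=cv2.minAreaRect(P)
    return np.round(r[0],1),np.round(r[1],1),round(r[2],1)
E
python3 - <<'E'
from h import *
im,m=load('w8');hsv=cv2.cvtColor(im,cv2.COLOR_RGB2HSV)
wood=cv2.inRange(hsv,(8,60,80),(30,255,255))
c,sz,a=rect(wood,(220,45,415,150),m,.018);print('insert',c,sz,a)
dark=(im.max(2)<50).astype(np.uint8)*255
n,l,st,ce=cv2.connectedComponentsWithStats(dark[55:145,235:400])
B=[w(m,*(ce[i]+[235,55]),.014)[:2]*1000 for i in range(1,n) if st[i,4]>5]
B=sorted(map(tuple,np.round(B,1)),key=lambda p:-p[1]);print(B)
print([tuple(np.mean(B[i:i+2],0).round(1)) for i in range(0,len(B),2)])
print('peeler handle',rect(dark,(470,65,530,120),m,.024))
rim=((im.min(2)>130)&(im.ptp(2)<12) if hasattr(im,'ptp') else ((im.min(2)>130)&((im.max(2)-im.min(2))<12))).astype(np.uint8)*255
print('peeler head',rect(rim,(508,82,550,128),m,.024))
E
```

```text
insert [616.9  33.1] [149.4 277.4] 5.4
[(np.float64(633.1), np.float64(159.3)), (np.float64(637.9), np.float64(110.6)), (np.float64(609.4), np.float64(76.1)), (np.float64(611.9), np.float64(49.4)), (np.float64(629.7), np.float64(5.8)), (np.float64(632.5), np.float64(-21.5)), (np.float64(625.6), np.float64(-57.4)), (np.float64(628.5), np.float64(-86.1))]
[(np.float64(635.5), np.float64(135.0)), (np.float64(610.6), np.float64(62.8)), (np.float64(631.1), np.float64(-7.8)), (np.float64(627.0), np.float64(-71.8))]
peeler handle (array([573.3, 319.1]), array([81.1, 27.4]), 68.8)
peeler head (array([596.3, 367.8]), array([30. , 69.9]), 59.9)
```

drive_tool --deltas "87 -15 35 -20 0.14; 87 -30 70 -40 0.28; 87 -45 105 -60 0.42; 87 -60 140 -80 0.56; 87 -75 175 -100 0.7; 87 -90 210 -120 0.84; 87 -105 250 -140 0.98; 87 -119 299 -170 1.06; 87 -119 299 -170 1.06; 87 -119 299 -170 1.06; 87 -119 299 -170 1.06; 87 -119 299 -170 1.06"

```text
time_s: 21.75
position: [0.5831, 0.3371, 0.2535]
tcp_rot: [[-0.398, -0.918, 0.003], [-0.918, 0.398, 0.0], [-0.001, -0.002, -1.0]]
force: [-0.6, -0.7, 0.1]
opening: 0.997
grasp_force: 0.0
```

```bash
cat > peel.py <<'E'
from h import *
im,m=snap('wrist','w9');s=bot.read_state();print(s['position'],np.round(s['tcp_rot'],3)[:,1],np.round(m['T'],3)[:3,3])
dark=(im.max(2)<50).astype(np.uint8)*255; dark[225:]=0
n,l,st,ce=cv2.connectedComponentsWithStats(dark)
for i in range(1,n):
    if st[i,4]>150:
        u,v,a,b,_=st[i]; print(st[i],rect(((l==i)*255).astype(np.uint8),(u,v,u+a,v+b),m,.024),np.round(w(m,*ce[i],.024)*1000))
cv2.imwrite('pics/w9z.png',im[:,:,::-1])
E
python3 peel.py
```

```text
[0.58303376 0.33706714 0.25346645] [-0.917  0.398 -0.002] [0.556 0.276 0.417]
[399  38  20  30 153] (array([440.8, 262.1]), array([30.1, 15.4]), 50.2) [440. 261.  24.]
[360  44  24  36 164] (array([481.7, 252.6]), array([ 4.2, 42. ]), 11.3) [482. 252.  24.]
```

View pics/w9z.png

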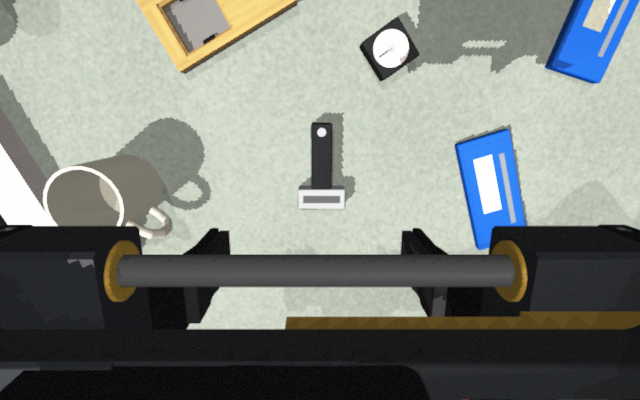

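The peeler lies centred under the tool, handle end at (321,122), head border at v≈188, head end at v≈209. The timer is at (390,48).

```bash
python3 - <<'E'
from h import *
im,m=load('w9')
f=lambda u,v,z=.024:(w(m,u,v,z)*1000)[:2]
a=f(321.5,122);b=f(321.5,188);c=f(321.5,208);print(a,b,c,np.linalg.norm(b-a),np.linalg.norm(c-a))
ax=(c-a)/np.linalg.norm(c-a);print('ang',np.degrees(np.arctan2(ax[1],ax[0])),'grip',a+58*ax,b-18*ax,c-42*ax)
q=[f(*p) for p in[(361,46),(403,18),(419,53),(379,81)]];print('timer quad',np.round(q),np.mean(q,0))
s=bot.read_state();print(np.degrees(np.arctan2(s['tcp_rot'][1][1],s['tcp_rot'][0][1])))
E
```

```text
[555.61084782 289.01884244] [585.42004758 358.7893419 ] [595.04416261 381.3152506 ] 75.87167445549932 100.36739148763438
ang 66.86557482621616 grip [578.39845068 342.35480738] [578.3480329  342.23680105] [578.54279502 342.6926553 ]
timer quad [[486. 233.]
 [436. 225.]
 [432. 264.]
 [481. 274.]] [458.64209122 249.12350587]
156.56121649384525
```

drive_tool --deltas "60 -5 5 -50 0; 60 -5 5 -100 0; 60 -5 5 -150 0; 60 -5 5 -195 0; 60 -5 5 -220 0; 60 -5 5 -232 0; 60 -5 5 -239 0; 60 -5 5 -239 0; 60 -5 5 -239 0"

```text
time_s: 22.7
position: [0.5781, 0.3438, 0.0149]
tcp_rot: [[-0.396, -0.918, 0.003], [-0.918, 0.396, 0.001], [-0.002, -0.003, -1.0]]
force: [0.0, -0.1, -0.3]
opening: 0.69
grasp_force: 0.0
```

drive_tool --deltas "15 0 0 0 0; 15 0 0 0 0; 15 0 0 0 0; 15 0 0 0 0; 15 0 0 0 0; 15 0 0 0 0; 15 0 0 0 0; 15 0 0 0 0"

```text
time_s: 23.5
position: [0.5767, 0.3435, 0.0132]
tcp_rot: [[-0.395, -0.918, 0.0], [-0.918, 0.395, 0.0], [-0.0, -0.0, -1.0]]
force: [-0.2, -0.3, 1.0]
opening: 0.27
grasp_force: 30.0
```

drive_tool --deltas "15 0 0 40 0; 15 0 0 80 0; 15 5 -35 90 -0.14; 15 10 -70 90 -0.28; 15 16 -110 90 -0.42; 15 22 -150 90 -0.56; 15 28 -190 90 -0.7; 15 34 -230 90 -0.84; 15 40 -270 90 -0.98; 15 48 -310 90 -1.068; 15 54 -351 90 -1.068; 15 54 -351 90 -1.068"

```text
time_s: 24.7
position: [0.6319, -0.0132, 0.1029]
tcp_rot: [[-0.996, -0.09, 0.002], [-0.09, 0.996, -0.002], [-0.002, -0.002, -1.0]]
force: [0.0, 0.1, -0.8]
opening: 0.273
grasp_force: 30.0
```

drive_tool --deltas "15 0 0 0 0; 15 0 0 -30 0; 15 0 0 -50 0; 15 0 0 -55 0; 15 0 0 -55 0; 15 0 0 -55 0"

```text
time_s: 25.3
position: [0.631, -0.0066, 0.0488]
tcp_rot: [[-0.995, -0.097, 0.001], [-0.097, 0.995, -0.0], [-0.001, -0.0, -1.0]]
force: [-0.2, 0.2, -0.1]
opening: 0.272
grasp_force: 30.0
```

drive_tool --deltas "15 0 -1 -8 0; 15 0 -1 -13 0; 15 0 -1 -17 0; 15 0 -1 -20 0; 15 0 -1 -23 0; 15 0 -1 -23 0"

```text
time_s: 25.9
position: [0.6306, -0.0085, 0.0249]
tcp_rot: [[-0.995, -0.096, 0.0], [-0.096, 0.995, 0.0], [-0.0, 0.0, -1.0]]
force: [-0.2, 0.6, 0.7]
opening: 0.272
grasp_force: 30.0
```

drive_tool --deltas "15 0 0 -2 0; 15 0 0 -4 0; 15 0 0 -5 0; 15 0 0 -5 0"

```text
time_s: 26.3
position: [0.6309, -0.0085, 0.0202]
tcp_rot: [[-0.995, -0.096, 0.001], [-0.096, 0.995, -0.0], [-0.001, -0.0, -1.0]]
force: [0.5, 0.5, 2.3]
opening: 0.273
grasp_force: 30.0
```

drive_tool --deltas "50 0 0 0 0; 50 0 0 0 0; 50 0 0 0 0; 50 0 0 0 0; 50 0 0 20 0; 50 0 0 40 0; 0 0 0 40 0; 0 0 0 40 0; 0 0 0 40 0; 0 0 0 40 0; 0 0 0 40 0; 0 0 0 30 0"

```text
time_s: 27.5
position: [0.6314, -0.0086, 0.0504]
tcp_rot: [[-0.995, -0.096, 0.002], [-0.096, 0.995, -0.0], [-0.002, -0.001, -1.0]]
force: [0.4, -0.0, -0.8]
opening: 0.112
grasp_force: 0.0
```

drive_tool --deltas "0 0 0 -8 0; 0 0 0 -14 0; 0 0 0 -16 0; 0 0 0 -18 0; 0 0 0 -18 0; 0 0 0 -18 0"

```text
time_s: 28.1
position: [0.6308, -0.0085, 0.0323]
tcp_rot: [[-0.995, -0.096, 0.001], [-0.096, 0.995, -0.0], [-0.001, -0.0, -1.0]]
force: [-0.5, 1.3, 0.2]
opening: 0.003
grasp_force: 0.0
```

drive_tool --deltas "0 0 0 -1 0; 0 0 0 -2 0; 0 0 0 -3 0; 0 0 0 -4 0; 0 0 0 -4 0; 0 0 0 -4 0"

```text
time_s: 28.7
position: [0.6309, -0.0085, 0.0314]
tcp_rot: [[-0.995, -0.096, 0.001], [-0.096, 0.995, -0.001], [-0.001, -0.001, -1.0]]
force: [-4.6, -0.0, 16.7]
opening: 0.004
grasp_force: 8.5
```

The peeler is home: its top is at 31.4 mm under 17 N. Next is the timer.

drive_tool --deltas "0 0 0 40 0; 0 0 0 90 0; 60 -15 30 130 0; 60 -35 65 170 0; 60 -55 100 200 0; 60 -80 135 220 0; 60 -105 170 220 0; 60 -130 205 220 0; 60 -155 240 220 0; 60 -166 257 220 0; 60 -166 257 220 0; 60 -166 257 220 0"

```text
time_s: 29.9
position: [0.4647, 0.2485, 0.2483]
tcp_rot: [[-0.995, -0.097, 0.001], [-0.097, 0.995, -0.0], [-0.001, -0.0, -1.0]]
force: [-0.3, -0.8, 0.1]
opening: 0.683
grasp_force: 0.0
```

drive_tool --deltas "60 0 0 0 0; 60 0 0 0 0"

```text
time_s: 30.1
position: [0.4654, 0.2475, 0.248]
tcp_rot: [[-0.996, -0.094, 0.0], [-0.094, 0.996, -0.0], [-0.0, -0.0, -1.0]]
force: [0.3, -0.6, -0.0]
opening: 0.688
grasp_force: 0.0
```

```bash
python3 - <<'E'
from h import *
im,m=snap('wrist','w10');s=bot.read_state();print(s['position'],np.round(s['tcp_rot'],3)[:,1],np.round(m['T'],3)[:3,3])
u0,v0=px(m,(.45,.245,.024));print(u0,v0)
cv2.imwrite('pics/w10z.png',cv2.resize(im[:225,160:480,::-1],(640,450),interpolation=cv2.INTER_CUBIC))
# dial: white round; body: dark
for th in(45,60,75):
    dark=(im.max(2)<th).astype(np.uint8)*255; dark[225:]=0; dark=cv2.morphologyEx(dark,cv2.MORPH_CLOSE,np.ones((25,25)))
    n,l,st,ce=cv2.connectedComponentsWithStats(dark)
    for i in range(1,n):
        u,v,a,b,A=st[i]
        if A>500 and v+b<215: print(th,st[i],rect(((l==i)*255).astype(np.uint8),(u,v,u+a,v+b),m,.024))
wh=((im.min(2)>180)&(im.max(2)-im.min(2).astype(int)<15)).astype(np.uint8)*255; wh[225:]=0
n,l,st,ce=cv2.connectedComponentsWithStats(wh)
for i in range(1,n):
    if st[i,4]>200: print('white',st[i],np.round(w(m,*ce[i],.024)*1000))
E
```

```text
[0.46535246 0.2475325  0.24793606] [-0.094  0.996 -0.   ] [0.399 0.242 0.411]
313.849199459458 157.82822711354098
45 [  0 125  75  33 690] (array([459.4, -65.8]), array([81.5, 26. ]), 81.6)
60 [   0  125   75   33 1718] (array([459.8, -66. ]), array([81.9, 28.8]), 84.5)
75 [   0  124   75   34 1769] (array([459.8, -65.9]), array([81.9, 29.4]), 84.1)
75 [295 142  42  44 914] (array([457. , 247.4]), array([46.3, 44.3]), 11.4)
white [ 51   0  41  39 459] [331. -17.  24.]
white [   18     0   495   225 47383] [397. 184.  24.]
white [557   0  71  43 477] [274. 515.  24.]
white [ 453  115   64   31 1188] [401. 431.  24.]
white [ 567  132   35   93 1108] [452. 566.  24.]
white [421 143  47  26 385] [434. 397.  24.]
white [299 149  34  34 902] [458. 248.  24.]
```

The timer is at (457.5,247.5), turned 11.4°, and its size of 46 mm checks.

drive_tool --deltas "87 -8 0 -50 0.105; 87 -8 0 -100 0.105; 87 -8 0 -150 0.105; 87 -8 0 -190 0.105; 87 -8 0 -215 0.105; 87 -8 0 -228 0.105; 87 -8 0 -234 0.105; 87 -8 0 -234 0.105; 87 -8 0 -234 0.105"

```text
time_s: 31.05
position: [0.4576, 0.2487, 0.0152]
tcp_rot: [[-0.98, -0.2, 0.002], [-0.2, 0.98, 0.001], [-0.002, 0.0, -1.0]]
force: [-0.2, 0.2, -0.6]
opening: 1.001
grasp_force: 0.0
```

drive_tool --deltas "38 0 0 0 0; 38 0 0 0 0; 38 0 0 0 0; 38 0 0 0 0; 38 0 0 0 0; 38 0 0 0 0; 38 0 0 0 0; 38 0 0 0 0"

```text
time_s: 31.85
position: [0.4565, 0.2485, 0.0141]
tcp_rot: [[-0.98, -0.2, 0.0], [-0.2, 0.98, -0.0], [-0.0, -0.0, -1.0]]
force: [0.0, 0.2, 0.9]
opening: 0.527
grasp_force: 30.0
```

drive_tool --deltas "38 0 0 40 0; 38 0 0 80 0; 38 30 -20 90 -0.05; 38 65 -40 90 -0.105; 38 100 -62 90 -0.105; 38 135 -85 90 -0.105; 38 165 -105 90 -0.105; 38 178 -113 90 -0.105; 38 178 -113 80 -0.105; 38 178 -113 50 -0.105; 38 178 -113 32 -0.105; 38 178 -113 32 -0.105"

```text
time_s: 33.05
position: [0.6289, 0.1368, 0.0421]
tcp_rot: [[-0.995, -0.097, -0.011], [-0.097, 0.995, 0.0], [0.011, 0.001, -1.0]]
force: [-0.3, -0.3, -1.8]
opening: 0.522
grasp_force: 30.0
```

drive_tool --deltas "38 0 0 0 0; 38 0 0 0 0"

```text
time_s: 33.25
position: [0.6344, 0.1363, 0.0469]
tcp_rot: [[-0.995, -0.097, 0.001], [-0.097, 0.995, 0.0], [-0.001, 0.0, -1.0]]
force: [0.5, 0.0, -1.6]
opening: 0.526
grasp_force: 30.0
```

drive_tool --deltas "38 0 -1 -8 0; 38 0 -1 -13 0; 38 0 -1 -17 0; 38 0 -1 -21 0; 38 0 -1 -21 0; 38 0 -1 -23 0; 38 0 -1 -25 0; 38 0 -1 -26 0; 38 0 -1 -26 0"

```text
time_s: 34.15
position: [0.6349, 0.1346, 0.0211]
tcp_rot: [[-0.995, -0.096, 0.001], [-0.096, 0.995, 0.0], [-0.001, -0.0, -1.0]]
force: [-0.8, 0.7, 4.5]
opening: 0.523
grasp_force: 30.0
```

drive_tool --deltas "70 0 0 0 0; 70 0 0 0 0; 70 0 0 0 0; 70 0 0 0 0; 70 0 0 20 0; 70 0 0 40 0; 0 0 0 40 0; 0 0 0 40 0; 0 0 0 40 0; 0 0 0 40 0; 0 0 0 40 0; 0 0 0 30 0"

```text
time_s: 35.35
position: [0.6355, 0.1345, 0.0504]
tcp_rot: [[-0.995, -0.096, 0.002], [-0.096, 0.995, 0.0], [-0.002, -0.0, -1.0]]
force: [0.6, 0.3, 0.2]
opening: 0.344
grasp_force: 0.0
```

drive_tool --deltas "0 0 0 0 0; 0 0 0 -8 0; 0 0 0 -14 0; 0 0 0 -16 0; 0 0 0 -18 0; 0 0 0 -18 0; 0 0 0 -18 0"

```text
time_s: 36.05
position: [0.6347, 0.1345, 0.0323]
tcp_rot: [[-0.995, -0.096, 0.0], [-0.096, 0.995, -0.0], [-0.0, -0.0, -1.0]]
force: [-0.2, 0.2, 0.6]
opening: 0.006
grasp_force: 0.0
```

drive_tool --deltas "0 0 0 -1 0; 0 0 0 -2 0; 0 0 0 -3 0; 0 0 0 -4 0; 0 0 0 -4 0; 0 0 0 -4 0"

```text
time_s: 36.65
position: [0.6349, 0.1345, 0.0314]
tcp_rot: [[-0.995, -0.096, 0.001], [-0.096, 0.995, -0.0], [-0.001, -0.0, -1.0]]
force: [-4.6, -0.7, 15.7]
opening: 0.003
grasp_force: 8.1
```

drive_tool --deltas "0 0 0 40 0; 0 0 0 90 0; 60 -15 -20 130 0; 60 -35 -45 170 0; 60 -55 -70 200 0; 60 -80 -95 220 0; 60 -105 -120 220 0; 60 -130 -145 220 0; 60 -155 -175 220 0; 60 -165 -210 220 0; 60 -165 -215 220 0; 60 -165 -215 220 0"

```text
time_s: 37.85
position: [0.4697, -0.0814, 0.2484]
tcp_rot: [[-0.996, -0.093, 0.001], [-0.093, 0.996, -0.0], [-0.001, -0.0, -1.0]]
force: [0.5, -0.0, -0.2]
opening: 0.684
grasp_force: 0.0
```

drive_tool --deltas "60 0 0 0 0; 60 0 0 0 0; 60 0 0 0 0"

```text
time_s: 38.15
position: [0.4698, -0.0795, 0.2479]
tcp_rot: [[-0.995, -0.098, -0.0], [-0.098, 0.995, 0.0], [0.0, 0.0, -1.0]]
force: [-0.2, -0.4, -0.7]
opening: 0.683
grasp_force: 0.0
```

```bash
python3 - <<'E'
from h import *
im,m=snap('wrist','w11');s=bot.read_state();print(s['position'],np.round(s['tcp_rot'],3)[:,1],np.round(m['T'],3)[:3,3])
cv2.imwrite('pics/w11z.png',cv2.resize(im[:225,140:500,::-1],(800,500),interpolation=cv2.INTER_CUBIC))
dark=(im.max(2)<60).astype(np.uint8)*255; dark[225:]=0
n,l,st,ce=cv2.connectedComponentsWithStats(dark)
for i in range(1,n):
    u,v,a,b,A=st[i]
    if A>150: print(st[i],rect(((l==i)*255).astype(np.uint8),(u,v,u+a,v+b),m,.024))
E
```

```text
[ 0.46971959 -0.07960604  0.2479222 ] [-0.098  0.995  0.   ] [ 0.403 -0.086  0.411]
[   0   68  111  143 1774] (array([ 464.9, -391.1]), array([ 71.8, 179.4]), 51.9)
[299 148  53  21 207] (array([451.7, -68.9]), array([61.9,  8.9]), 79.2)
```

View pics/w11z.png

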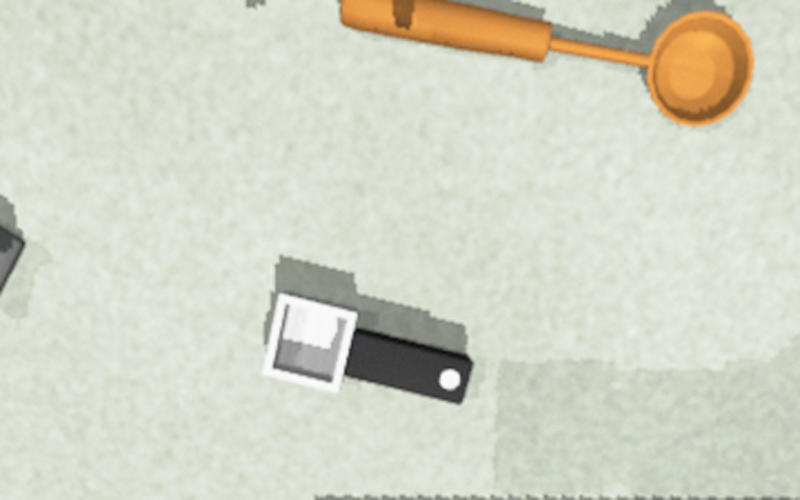

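The scoop has its cup end at about (272,334), its cup/handle border at (349,351) and its handle end at (465,383). The timer is also home, its top at 31.4 mm under 16 N.

```bash
python3 - <<'E'
from h import *
im,m=load('w11')
f=lambda u,v,z=.024:(w(m,u/2.2222+140,v/2.2222,z)*1000)[:2]
a=f(272.5,334.5);b=f(349,351.5);c=f(465,382);print(a,b,c,np.linalg.norm(b-a),np.linalg.norm(c-a))
ax=(a-c)/np.linalg.norm(c-a);print('ang',np.degrees(np.arctan2(ax[1],ax[0])),'grip',a-54*ax,b-14*ax,c+50*ax)
hm=(f(353,351)+f(464,383))/2; e=(f(353,330)-f(348,374)); print('handle width',np.linalg.norm(e))
E
```

```text
[ 451.67171282 -140.3410307 ] [ 456.47897276 -100.90614342] [466.31752746 -39.95556241] 39.726818187829466 101.44822389351079
ang -98.30064749258152 grip [459.46755153 -86.90672619] [458.50011613 -87.05280521] [459.09915829 -89.43177029]
handle width 22.716175814594592
```

drive_tool --deltas "60 -11 -8 0 -0.14; 60 -11 -8 0 -0.28; 60 -11 -8 0 -0.42; 60 -11 -8 0 -0.56; 60 -11 -8 0 -0.7; 60 -11 -8 0 -0.84; 60 -11 -8 0 -0.98; 60 -11 -8 0 -1.12; 60 -11 -8 0 -1.26; 60 -11 -8 0 -1.4; 60 -11 -8 -20 -1.54; 60 -11 -8 -40 -1.68"

```text
time_s: 39.4
position: [0.4593, -0.0882, 0.2081]
tcp_rot: [[0.018, 1.0, 0.002], [1.0, -0.018, -0.001], [-0.001, 0.002, -1.0]]
force: [-0.4, 0.4, -0.4]
opening: 0.688
grasp_force: 0.0
```

drive_tool --deltas "60 0 0 -30 -0.128; 60 0 0 -70 -0.128; 60 0 0 -110 -0.128; 60 0 0 -130 -0.128; 60 0 0 -130 -0.128; 60 0 0 -130 -0.128"

```text
time_s: 40.0
position: [0.4588, -0.0882, 0.0781]
tcp_rot: [[0.14, 0.99, -0.0], [0.99, -0.14, 0.0], [0.0, -0.0, -1.0]]
force: [-0.7, -0.3, -0.8]
opening: 0.691
grasp_force: 0.0
```

drive_tool --deltas "60 0 1 -35 0; 60 0 1 -52 0; 60 0 1 -60 0; 60 0 1 -64 0; 60 0 1 -64 0; 15 0 1 -64 0; 15 0 1 -64 0; 15 0 1 -64 0; 15 0 1 -64 0; 15 0 1 -64 0; 15 0 1 -64 0; 15 0 1 -64 0"

```text
time_s: 41.2
position: [0.4585, -0.0875, 0.0142]
tcp_rot: [[0.14, 0.99, 0.0], [0.99, -0.14, -0.0], [-0.0, 0.0, -1.0]]
force: [-0.1, 0.3, 1.6]
opening: 0.273
grasp_force: 30.0
```

drive_tool --deltas "15 0 0 40 0; 15 0 0 80 0; 15 0 0 90 0; 15 0 0 90 0; 15 0 0 90 0"

```text
time_s: 41.7
position: [0.4579, -0.0872, 0.1034]
tcp_rot: [[0.141, 0.99, -0.001], [0.99, -0.141, 0.001], [0.0, -0.001, -1.0]]
force: [-1.0, 0.5, -1.3]
opening: 0.27
grasp_force: 30.0
```

drive_tool --deltas "15 15 15 0 -0.14; 15 30 30 0 -0.28; 15 45 45 0 -0.42; 15 60 60 0 -0.56; 15 75 75 0 -0.7; 15 90 90 0 -0.84; 15 105 105 0 -0.98; 15 120 120 0 -1.12; 15 140 135 0 -1.26; 15 153 150 0 -1.333; 15 153 150 -30 -1.333; 15 153 150 -55 -1.333"

```text
time_s: 42.9
position: [0.6107, 0.0632, 0.0461]
tcp_rot: [[0.995, 0.098, -0.003], [0.098, -0.995, 0.0], [-0.003, -0.0, -1.0]]
force: [-0.8, 0.1, -1.5]
opening: 0.271
grasp_force: 30.0
```

drive_tool --deltas "15 0 0 0 0; 15 0 0 0 0; 15 0 0 0 0"

```text
time_s: 43.2
position: [0.6119, 0.0623, 0.0493]
tcp_rot: [[0.995, 0.096, 0.001], [0.096, -0.995, -0.0], [0.001, 0.0, -1.0]]
force: [-0.3, -0.9, -0.9]
opening: 0.27
grasp_force: 30.0
```

```bash
python3 - <<'E'
from h import *
s=bot.read_state();print(s['position'],np.degrees(np.arctan2(s['tcp_rot'][1][1],s['tcp_rot'][0][1])))
im,m=snap('wrist','w12')
# expected cup end / steel visible? scoop edges
hsv=cv2.cvtColor(im,cv2.COLOR_RGB2HSV);x=np.array(s['position'])
b=np.radians(185.5)
for d,n in((-50,'handle end'),(54,'cup end')):
    p=[x[0]+d/1000*np.cos(b),x[1]+d/1000*np.sin(b),x[2]+.010];print(n,px(m,p))
u,v=map(int,px(m,[x[0]-.05*np.cos(b),x[1]-.05*np.sin(b),x[2]+.01]))
print(im[v-25:v+25:2,u].max(1) if 25<v<375 else '')
E
```

```text
[0.61194172 0.06231396 0.04929509] -84.47065159345682
handle end (np.float64(315.8944173750765), np.float64(153.42291895443515))
cup end (np.float64(315.58042864315314), np.float64(352.5293310529248))
[253 253 252 252 185 176 162 122 116 106 107  77  32  33  47  56  60  61
  55 154 240 240 239 239 240]
```

drive_tool --deltas "15 -1 0.5 -10 0; 15 -1 0.5 -15 0; 15 -1 0.5 -19 0; 15 -1 0.5 -23 0; 15 -1 0.5 -23 0; 15 -1 0.5 -25 0; 15 -1 0.5 -27 0; 15 -1 0.5 -28 0; 15 -1 0.5 -28 0"

```text
time_s: 44.15
position: [0.6111, 0.0628, 0.0212]
tcp_rot: [[0.995, 0.097, 0.001], [0.097, -0.995, -0.0], [0.001, 0.0, -1.0]]
force: [0.6, -1.5, 1.7]
opening: 0.273
grasp_force: 30.0
```

drive_tool --deltas "44 0 0 0 0; 44 0 0 0 0; 44 0 0 0 0; 44 0 0 0 0; 44 0 0 20 0; 44 0 0 40 0; 0 0 0 40 0; 0 0 0 40 0; 0 0 0 40 0; 0 0 0 40 0; 0 0 0 40 0; 0 0 0 30 0"

```text
time_s: 45.35
position: [0.6114, 0.063, 0.0514]
tcp_rot: [[0.995, 0.097, 0.002], [0.097, -0.995, -0.0], [0.002, 0.0, -1.0]]
force: [0.7, 0.3, -0.4]
opening: 0.053
grasp_force: 0.0
```

drive_tool --deltas "0 0 0 0 0; 0 0 0 -8 0; 0 0 0 -14 0; 0 0 0 -16 0; 0 0 0 -18 0; 0 0 0 -18 0; 0 0 0 -18 0"

```text
time_s: 46.05
position: [0.6107, 0.063, 0.0332]
tcp_rot: [[0.995, 0.097, 0.0], [0.097, -0.995, -0.0], [0.0, 0.0, -1.0]]
force: [0.3, 0.6, -0.1]
opening: 0.005
grasp_force: 0.0
```

Press, then rise and move back for a numeric check of everything.

drive_tool --deltas "0 0 0 -2 0; 0 0 0 -3 0; 0 0 0 -4 0; 0 0 0 -5 0; 0 0 0 -5 0; 0 0 0 -5 0"

```text
time_s: 46.65
position: [0.611, 0.063, 0.0314]
tcp_rot: [[0.995, 0.097, 0.002], [0.097, -0.995, -0.0], [0.002, 0.0, -1.0]]
force: [-5.1, -0.9, 18.6]
opening: 0.005
grasp_force: 8.9
```

drive_tool --deltas "0 0 0 40 0; 0 0 0 90 0; 0 0 0 140 0; 0 0 0 190 0; 0 -20 30 240 0; 0 -50 60 290 0; 0 -80 100 290 0; 0 -100 140 290 0; 0 -100 180 290 0; 0 -100 220 290 0; 0 -100 260 290 0; 0 -100 300 290 0"

```text
time_s: 47.85
position: [0.5099, 0.3647, 0.3183]
tcp_rot: [[0.995, 0.097, 0.0], [0.097, -0.995, 0.0], [0.0, -0.0, -1.0]]
force: [0.7, -0.1, -0.7]
opening: 0.011
grasp_force: 0.0
```

drive_tool --deltas "0 0 0 0 0; 0 0 0 0 0; 0 0 0 0 0"

```text
time_s: 48.15
position: [0.5103, 0.3619, 0.3178]
tcp_rot: [[0.995, 0.096, -0.001], [0.096, -0.995, -0.001], [-0.001, 0.001, -1.0]]
force: [0.1, 0.1, -1.2]
opening: 0.006
grasp_force: 0.0
```

```bash
python3 - <<'E'
from h import *
t0,m=load('top0');t1,_=snap('top','t13');s0,sm=load('s7');s1,_=snap('scene','s13')
dark=(t1.max(2)<60).astype(np.uint8)*255
n,l,st,ce=cv2.connectedComponentsWithStats(dark[110:260,170:490])
for i in range(1,n):
    if st[i,4]>15:print(st[i],np.round(w(m,*(ce[i]+[170,110]),.031)*1000))
d=(cv2.absdiff(t0,t1).max(2)>45).astype(np.uint8)
n,l,st,ce=cv2.connectedComponentsWithStats(d)
for i in range(1,n):
    if st[i,4]>25:print('top diff',st[i],np.round(w(m,*ce[i],.02)*1000))
d=(cv2.absdiff(s0,s1).max(2)>40)[100:175,170:280];print('tablet region diff',d.sum())
E
```

```text
[  0  12   8  44 157] [640. 409.  31.]
[128  36  10  15  98] [618.  62.  31.]
[154  36  10  19 140] [617.  -9.  31.]
[99 42 16  8 49] [610. 130.  31.]
[157  58   8   5  23] [570. -12.  31.]
top diff [ 41  40  22  13 159] [952. 773.  20.]
top diff [  27   53   83   88 3832] [816. 723.  20.]
top diff [   0   55   32   53 1158] [849. 874.  20.]
top diff [ 60  81  18  12 114] [830. 723.  20.]
top diff [    0   112   179   288 21787] [383. 641.  20.]
top diff [317 135  21   9 124] [665.  -7.  20.]
top diff [269 142  14  13 151] [640. 136.  20.]
top diff [ 287  144   56   35 1029] [608.  31.  20.]
top diff [269 153  17   8  80] [612. 131.  20.]
top diff [185 161  39  28 498] [561. 327.  20.]
top diff [461 181  30  15 101] [ 521. -408.   20.]
top diff [458 192  19  25 210] [ 475. -380.   20.]
top diff [421 199  12  27 132] [ 459. -267.   20.]
top diff [226 205  20  26 209] [437. 237.  20.]
top diff [340 206  40  24 445] [445. -82.  20.]
top diff [228 209  12  11  93] [456. 248.  20.]
top diff [369 208   9   6  30] [ 462. -128.   20.]
top diff [437 213   9   6  27] [ 445. -307.   20.]
top diff [444 222  26  15  83] [ 404. -341.   20.]
top diff [205 293  23  22 190] [226. 285.  20.]
top diff [   0  316   80   76 2482] [115. 731.  20.]
top diff [  50  348   49   52 1918] [ 68. 628.  20.]
top diff [358 375  13  11  83] [ 35. -81.  20.]
top diff [216 382  30  18 301] [ 13. 238.  20.]
top diff [321 389  25   6  80] [12. -4. 20.]
top diff [ 36 391  19   9  89] [ 15. 689.  20.]
tablet region diff 401
```

```bash
python3 - <<'E'
from h import *
s0,_=load('s7');s1,_=load('s13');t0,_=load('top0');t1,_=load('t13')
for a in(s0,s1):
    wh=((a.min(2)>110)).astype(np.uint8);wh=wh[125:155,185:270];print('tablet label',cv2.moments(wh,True)['m00'],np.argwhere(wh).mean(0)+[125,185])
    d=(a.max(2)<45)[125:155,185:270];print('frame',d.sum(),np.argwhere(d).mean(0)+[125,185])
for a in(t0,t1):
    h=cv2.cvtColor(a,cv2.COLOR_RGB2HSV);b=cv2.inRange(h,(100,150,60),(130,255,255))
    n,l,st,ce=cv2.connectedComponentsWithStats(b);print([(st[i,4],ce[i].round(1).tolist()) for i in range(1,n) if st[i,4]>300])
E
```

```text
tablet label 1787.0 [138.32344712 230.14941242]
frame 113 [143.16814159 212.56637168]
tablet label 1926.0 [138.34890966 229.28296989]
frame 78 [143.61538462 214.76923077]
[(np.int32(687), [156.5, 239.4]), (np.int32(767), [210.9, 301.2]), (np.int32(717), [424.8, 293.0])]
[(np.int32(686), [156.6, 239.3]), (np.int32(814), [210.8, 301.4]), (np.int32(719), [424.8, 293.0])]
```

Nothing else has moved, and the tablet is where I left it. Handing in.

```bash
python3 -c "
from rig import bot
print(bot.hand_in())"
```

```text
the job is handed in; nothing more can be done
None
```

I handed the job in at about 48 s: the leg is out at its stop, the tablet lies on the stand against the lip, and the peeler, timer and scoop are pressed fully home; the thermometer was absent, and the blue look-alikes had not moved in a before/after picture check (the bystanders were not checked one by one).

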